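Put the microscope's loose parts back in their holders

ROBOT

A 6-joint arm with a two-finger parallel gripper is mounted at the origin on a cart in front of the work surface, level with it; the furniture and walls round the work are solid. World frame = base frame: x ahead of the robot, y to its left, z up, the work surface at z = 0. Lengths are in m, angles in rad, forces in N, time in s.
With the tool pointing down it reaches from about 0.35 to 0.725 m from the base axis. Payload 6 kg.
Tool frame: the origin (TCP) lies at the very end of the fingers, on their centre line; the grasp point (between the pads) lies 19 mm behind it; z points along the fingers, y is the line along which they close (so a half turn about z gives the same grasp; the last joint's range is limited). The gripper opens to 85 mm and grips with 20 to 120 N. Pads are 22 mm wide; open, the fingers measure 114 mm over their backs; the gripper's body (76 mm by 85 mm) begins 54 mm behind the grasp point. The pads swing forward as they close: fully open they stand 13 mm farther back than shut.
Start: joints at [1.638, 0.04, 0.085, 0, -1.615, -0.334], TCP at [0.158, 0.579, 0.231] pointing down, gripper open.
Joint ranges: [-2.56, 2.56], [-1.29, 2.01], [-1.08, 1.49], [-3.29, 1.98], [-2.81, -0.18], [-2.99, 2.99]. Speed limits (rad/s): [2.57, 2.57, 3.01, 3.14, 3.14, 3.14].

INTERFACE

Orientations are given as a 3x3 rotation matrix whose columns are the frame's x, y, z axes.
In Python, from rig import readout, optics, job gives the robot as it stands. The module is installed in compiled form; this text tells all that it offers.
- The arm moves only by the shell command python3 -m inch 'ROWS'. ROWS is JSON, a list of rows, each a list of 7 numbers: the finger opening in mm, from 0 to 85.4, then the shift along the tool's x, y, z in units of 50 mm (1.0 is 50 mm), then the turn, a rotation vector about the tool's x, y, z in rad. A call has 1 to 5 rows; each row shifts and turns the commanded pose from where the row before left it, along the tool's axes as they then stand; what a row does not reach is not made up. A row lasts 1/10 s, in which the tool goes at most 50 mm and 8.59 degrees, less where a joint would pass 70% of its speed; a pose out of reach is approached as far as the arm can. A call is refused whole if a number of a shift passes 1 or a number of a turn 0.15, either way. A call with a gripper value outside its range is refused whole. The fingers move at their own pace and stop on an object; the grip force is fixed at half the most. Time passes only in rows, so rows that do not move let the fingers close. It gives the time, the measured TCP pose, the force, the opening and the grip force at its end, in the units of the state.
- readout.get_obs(): the state, without advancing time (a new reading comes with each control period).
- optics.snapshot(name): name is "scene" or "top"; returns a dict with "frame" (400x640x3 uint8, red, green, blue), "mtx" (3x3 intrinsics, pixels), "k1" (the pictures are not rectified: a ray, as slopes to the right and down, at radius r is drawn at 1 + k1 r^2 times it, then the intrinsics apply), "T" (4x4, takes a point from camera to world coordinates). Camera axes: x right, y down, z forward; pixel columns grow to the right and rows downward; lengths in m; the calibration is good to about 2 mm. A picture is of the moment at which its call begins. There is no depth.
- job.sign_off(): hands the job in; it is judged then, once.
The state is a dict: "t": time; "joints": joint angles; "qd": joint speeds; "joint_efforts": joint torques, N m; "eef_pos": TCP position; "orientation": TCP orientation; "contact_force": force on the tool from outside, world axes, zero at the start; "ft_torque": the same for the moment, N m; "gripper_width": opening from 0.0 (shut) to 1.0 (fully open); "grasp_force": force on a finger pad.
Only numpy, scipy, OpenCV 4.12 (cv2) and the standard library are available. Lean on these libraries where they do the work, as an engineer would, in place of code of your own. Each camera call takes 0.05 s, during which the arm holds its last target. There are 200 camera calls.

TASK

Put the microscope's four loose parts away, each in its own grey holder: the slim objective in the small round holder, the wide screw-lid canister in the large round holder, the black filter cube in the square holder and squared up with its walls, and the black dust cap lying wholly on the flat round pad that has no rim. Carry each part upright, never tipping it over, and leave it standing flat and let go. Leave the pink culture dish and the white cover-glass box that lie among the parts where they are.

Things in the scene. Friction and masses are not known exactly. Their poses are not given: they have to be found in the camera images.
- objective_spare: spare microscope objective to put away: slim white metal barrel with a knurled ring and a green band, standing on its narrower nose; 26 mm across, 47 mm tall. Grip the upper barrel from above, 30 to 40 mm over its foot, where it is about 24 mm across. Origin: centre of the underside, z up.
- objective_case: objective canister to put away: white plastic cylinder with a ribbed screw lid (fixed), 41 mm across, 58 mm tall, standing. Origin: centre of the underside, z up.
- filter_cube_0: fluorescence filter cube to put away: black block with a round window on top and on an upright face along its x axis, 34 x 34 x 38 mm solid (37 x 34 x 40 with the window rings). Origin: on the underside, 2 mm off the block's centre: the block runs from x = -15 to +19 mm and y = -17 to +17 mm in its own axes. Pinch the plain black sides that face its y axis; z up.
- dust_cap: dust cap to put away: plain flat black plastic disc, 37 mm across, 12 mm thick, lying flat. Origin: centre of the underside, z up.
- objective_holder: small round holder for the objective, fixed to the bench: grey plastic cup with a dark floor, 48 mm outside, round pocket 38 mm across, floor 3 mm and rim 8 mm above the bench. Origin: centre of the underside.
- canister_holder: large round holder for the canister, fixed to the bench: grey plastic cup with a dark floor, 66 mm outside, round pocket 56 mm across, floor 3 mm and rim 8 mm above the bench. Origin: centre of the underside.
- cube_holder: square holder for the filter cube, fixed to the bench: grey plastic tray with a dark floor, 60 x 60 mm outside, square pocket 50 x 50 mm, floor 3 mm and rim 8 mm above the bench. Origin: centre of the underside; x and y run along its walls, yaw varies.
- cap_pad: pad for the dust cap, fixed to the bench: plain flat disc, grey all over (no dark floor, no rim), 60 mm across, 4 mm thick. Origin: centre of the underside.
- petri_dish_1: bystander, leave alone: covered culture dish with pink filling, 58 mm across, 14 mm tall, loose. Origin: centre of the underside.
- coverglass_box_0: bystander, leave alone: small white square box of cover glasses, 36 x 36 x 20 mm, loose. Origin: centre of the underside.
Things that resemble listed ones, but are neither listed nor needed, are in the scene too. What is shaped like the objective_spare but red is not meant. Leave any purple look-alike of the objective_holder alone.

How it is judged:
By the outcome, as a careful person would: the job done as asked, in the order asked, and still so for the second after the job is handed in, with the robot touching nothing.
It also fails if it takes over 96 s, if anything falls off the work surface, if the arm or the gripper's body presses on something with over 40 N, if the wrist force passes 120 N, or if a joint passes its speed limit or range.

## Working session

There is one attempt and no reset: what is moved stays moved. The work goes in short steps, Python scripts to look and compute and a shell command to move; the robot and the scene stay as the last step left them, time stands still between calls to the robot, and variables do not carry over. Pictures are saved under pics/ and viewed, at most 14 in all, crops included, and the job is handed in when it is done.

```bash
mkdir -p pics; cat > h.py <<'E'
import numpy as np, cv2
from rig import readout, optics, job
def snap(n,f=None):
    s=optics.snapshot(n)
    if f: cv2.imwrite('pics/'+f, s['frame'][:,:,::-1])
    np.savez(''+n+'.npz',**s)
    return s
def load(n): return dict(np.load(''+n+'.npz'))
def ray(s,u,v):
    k=float(s['k1']); d=np.array([k,0,0,0,0.])
    p=cv2.undistortPoints(np.array([[[u,v]]],float),s['mtx'],np.array([k,0,0,0.]),None,None,None)[0,0] if 0 else None
    K=s['mtx']; a=np.array([(u-K[0,2])/K[0,0],(v-K[1,2])/K[1,1]]); b=a.copy()
    for _ in range(20): b=a/(1+k*(b@b))
    T=s['T']; return T[:3,3], T[:3,:3]@np.array([b[0],b[1],1.])
def plane(s,u,v,z):
    o,d=ray(s,u,v); return o+d*(z-o[2])/d[2]
def proj(s,P):
    T=s['T']; c=T[:3,:3].T@(np.array(P)-T[:3,3]); b=c[:2]/c[2]; b=b*(1+float(s['k1'])*(b@b)); K=s['mtx']
    return np.array([K[0,0]*b[0]+K[0,2],K[1,1]*b[1]+K[1,2]])
def tri(s1,p1,s2,p2):
    o1,d1=ray(s1,*p1);o2,d2=ray(s2,*p2)
    t=np.linalg.lstsq(np.c_[d1,-d2],o2-o1,rcond=None)[0]
    a,b=o1+t[0]*d1,o2+t[1]*d2; return (a+b)/2,np.linalg.norm(a-b)
E
python3 - <<'E'
from h import *
for n in('scene','top'):
    s=snap(n,n+'0.png'); print(n,s['mtx'],s['k1'],s['T'])
print(readout.get_obs())
E
```

```text
scene [[516.67696246   0.         318.47269507]
 [  0.         516.67696246 208.23092683]
 [  0.           0.           1.        ]] -0.033436207645607174 [[-0.87871852 -0.33298811  0.34201269  0.08960026]
 [-0.47717722  0.63150357 -0.61115067  0.86317696]
 [-0.01247632 -0.70023008 -0.71380822  0.88758849]
 [ 0.          0.          0.          1.        ]]
top [[363.88549529   0.         315.94299141]
 [  0.         363.88549529 201.93029446]
 [  0.           0.           1.        ]] 0.0018629456352750337 [[-0.02081783 -0.9977206   0.06418889  0.45182728]
 [-0.99974843  0.02131022  0.0069958   0.13736907]
 [-0.00834774 -0.06402711 -0.99791325  0.87308192]
 [ 0.          0.          0.          1.        ]]
{'t': 0.1, 'joints': array([ 1.63768222e+00,  4.08113533e-02,  8.39197998e-02, -4.12327792e-04,
       -1.61550916e+00, -3.33735561e-01]), 'qd': array([ 0.0006142 , -0.00018228,  0.00108939,  0.00131691,  0.00106419,
       -0.00066056]), 'joint_efforts': array([-4.67995225e-03, -3.69345295e+01,  3.48279691e+01,  6.95186108e+00,
       -4.59940129e-03, -7.36913677e-06]), 'eef_pos': array([0.15804538, 0.57850744, 0.23034918]), 'orientation': array([[ 9.64611198e-01, -2.63676211e-01, -3.03763847e-04],
       [-2.63676351e-01, -9.64609833e-01, -1.62832912e-03],
       [ 1.36338058e-04,  1.65079984e-03, -9.99998628e-01]]), 'contact_force': array([ 0.5425483 , -0.32718528, -0.46671381]), 'ft_torque': array([-0.00964025, -0.0132558 , -0.01056208]), 'grasp_force': 0.0, 'gripper_width': 0.9992844988167059}
```

View pics/scene0.png

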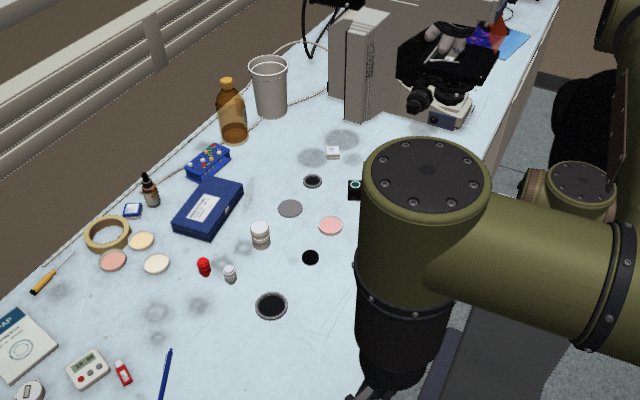

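View pics/top0.png

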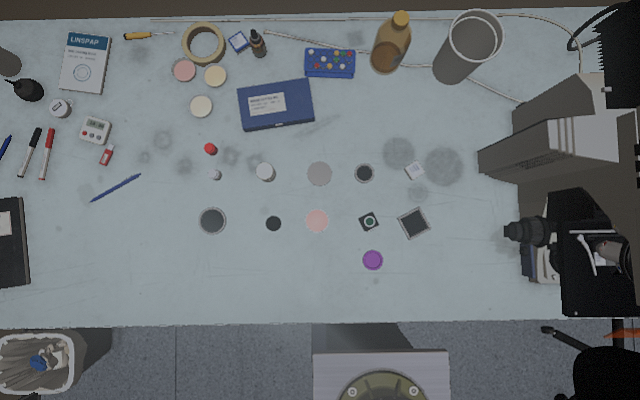

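The scene view shows the parts in the middle of the bench, with the arm hiding the right-hand side. In the top view the arm isn't drawn.

Candidates, as top px / scene px:
- **Objective:** white (216,174)/(230,272), not the red one at (210,148)/(204,266).
- **Canister:** (265,172)/(260,234).
- **Cube:** black with a green window (369,221)/(355,190), not the square holder at (413,223).
- **Cap:** black disc (273,223)/(310,257), not the dark-floored cups.
- **Objective holder:** (364,173)/(313,181), not the purple one at (372,260).
- **Canister holder:** (212,221)/(271,306).
- **Pad:** grey (319,173)/(290,208), not the bench stains at (398,152) and (444,166).
- **Bystanders:** dish (317,221) and box (415,170).

Next is a close crop to check these choices.

```bash
python3 - <<'E'
from h import *
a=cv2.imread('pics/top0.png')[138:272,190:440]; cv2.imwrite('pics/c1.png',cv2.resize(a,None,fx=3.2,fy=3.2,interpolation=cv2.INTER_CUBIC))
a=cv2.imread('pics/scene0.png')[140:325,190:380]; cv2.imwrite('pics/c2.png',cv2.resize(a,None,fx=3.2,fy=3.2,interpolation=cv2.INTER_CUBIC))
# blobs that differ from the smooth bench colour
boxes={'top':(190,138,440,272),'scene':(190,140,352,325)}
for n in('top','scene'):
    s=load(n); x0,y0,x1,y1=boxes[n]; im=s['frame'].astype(np.float32)
    bg=cv2.medianBlur(s['frame'],101).astype(np.float32) if 0 else np.median(im[y0:y1,x0:x1].reshape(-1,3),0)
    d=np.abs(im-bg).max(2); m=(d>22).astype(np.uint8); k=np.zeros_like(m);k[y0:y1,x0:x1]=m[y0:y1,x0:x1]
    c,_=cv2.findContours(k,cv2.RETR_EXTERNAL,cv2.CHAIN_APPROX_NONE)
    print(n,bg)
    for q in c:
        if cv2.contourArea(q)>40:
            (u,v),(w,h),ang=cv2.minAreaRect(q); b=cv2.boundingRect(q)
            print(np.round([u,v,w,h,ang],1),b,'z0',plane(s,u,v,0).round(4)[:2],im[int(v),int(u)])
s=load('scene');print(proj(s,[.158,.579,.231]))
E
```

```text
top [144. 154. 158.]
[372.  259.5  19.   20.   90. ] (362, 250, 21, 20) z0 [0.368  0.0131] [128.  86. 148.]
[272.5 223.   14.   15.   90. ] (265, 216, 16, 15) z0 [0.4596 0.2487] [59. 63. 65.]
[368.  221.5  16.1  16.5  63.4] (358, 212, 21, 20) z0 [0.4584 0.0199] [60. 86. 77.]
[316.8 220.3  20.8  20.8  36.9] (306, 210, 22, 22) z0 [0.4638 0.1425] [171. 153. 152.]
[213.  220.5  27.   26.   90. ] (200, 207, 27, 28) z0 [0.4686 0.3916] [71. 78. 81.]
[413.6 223.   26.1  26.2  61.7] (397, 206, 34, 34) z0 [ 0.4526 -0.0889] [57. 61. 63.]
[363.5 173.5  19.   19.   90. ] (354, 164, 20, 20) z0 [0.5743 0.0273] [58. 62. 65.]
[270.  174.4  10.8  17.8  31. ] (261, 164, 15, 18) z0 [0.577  0.2531] [160. 165. 171.]
[319.1 172.7  21.9  24.1  84.3] (307, 162, 25, 23) z0 [0.5786 0.1345] [133. 133. 136.]
[431.5 166.5  35.   15.   90. ] (424, 149, 16, 36) z0 [ 0.5877 -0.137 ] [121. 128. 132.]
[229.7 155.7  15.1  15.8  15.9] (223, 147, 16, 18) z0 [0.625  0.3507] [132. 140. 144.]
[210.3 148.8  14.1  10.6  45. ] (204, 142, 14, 14) z0 [0.6431 0.3978] [169.  68.  68.]
[397.8 158.2  30.3  40.5   2.6] (383, 138, 31,
[... 481 characters left out ...]
.  225.5  19.   24.   90. ] (318, 216, 25, 20) z0 [0.4642 0.1402] [232. 187. 187.]
[289.7 208.3  18.9  25.   76. ] (277, 199, 26, 20) z0 [0.576  0.1358] [129. 129. 132.]
[349. 190.  20.   4.  90.] (347, 180, 5, 21) z0 [0.478  0.0119] [9. 9. 7.]
[312.  180.5  18.   15.    0. ] (303, 173, 19, 16) z0 [0.5765 0.0242] [28. 30. 30.]
[347.5 159.5  11.    7.   90. ] (344, 154, 8, 12) z0 [ 0.5332 -0.0916] [166. 179. 184.]
[318.  157.5  19.   42.   90. ] (297, 148, 43, 20) z0 [ 0.6063 -0.0626] [151. 162. 168.]
[338. 145.  10.  26.  90.] (325, 140, 27, 11) z0 [ 0.5832 -0.1345] [166. 174. 180.]
[221. 192. 104.  62.  90.] (190, 140, 63, 105) z0 [0.7571 0.1668] [ 52.  70. 123.]
[383.06444039 406.98927336]
```

View pics/c1.png

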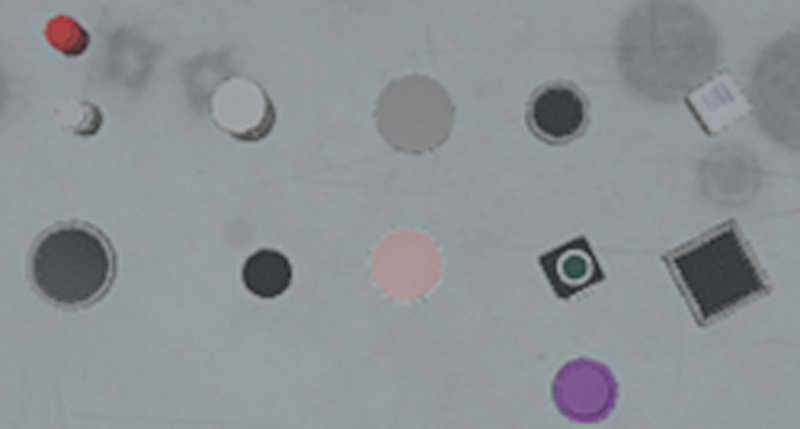

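View pics/c2.png

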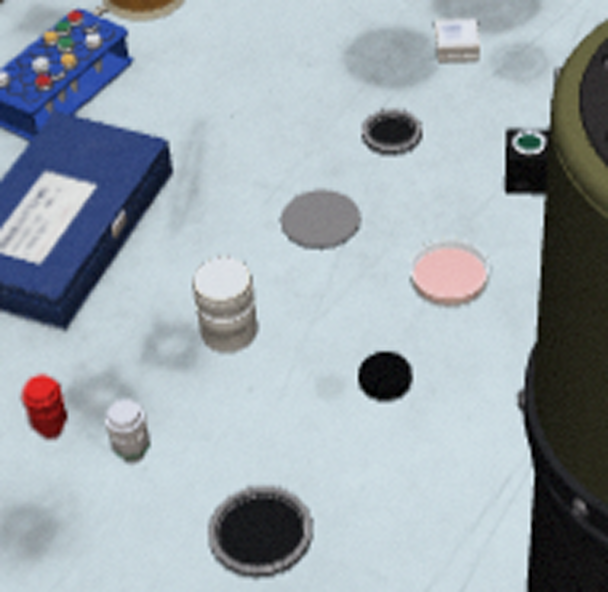

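```bash
python3 - <<'E'
from h import *
t,s=load('top'),load('scene')
def blob(im,f,box,n=''):
    x0,y0,x1,y1=box; m=f(im[y0:y1,x0:x1].astype(int)).astype(np.uint8)
    c,l,st,ce=cv2.connectedComponentsWithStats(m); i=1+st[1:,4].argmax()
    q=cv2.findContours((l==i).astype(np.uint8),cv2.RETR_EXTERNAL,cv2.CHAIN_APPROX_NONE)[0][0]
    e=cv2.minAreaRect(q)
    return ce[i]+[x0,y0],st[i,4],st[i,:4],e
br=lambda th:(lambda a:a.min(2)>th); dk=lambda th:(lambda a:a.max(2)<th)
gr=lambda a:(a.max(2)-a.min(2)<9)&(a.mean(2)<145)
grt=lambda a:(a.max(2)-a.min(2)<8)&(a.mean(2)>100)
J={'objective':(br(162),(203,164,224,184),br(222),(220,262,240,284)),
'canister':(br(164),(252,158,280,184),br(222),(246,216,272,240)),
'cap':(dk(100),(260,210,285,235),dk(100),(298,245,322,268)),
'dish':(lambda a:a[...,0]-a[...,1]>8,(302,205,332,236),lambda a:a[...,0]-a[...,1]>15,(315,213,346,240)),
'pad':(lambda a:(a[...,2]-a[...,0]<8)&(a.mean(2)<150),(303,158,336,188),lambda a:(a[...,2]-a[...,0]<10)&(a.mean(2)<165),(274,195,305,222)),
'objh_floor':(dk(105),(350,160,378,187),dk(80),(300,170,325,192)),
'canh_floor':(dk(110),(196,203,230,238),dk(80),(252,288,290,325)),
'window':(lambda a:a[...,1]-a[...,0]>12,(355,208,382,235),lambda a:a[...,1]-a[...,0]>15,(345,175,362,200)),
'sq_floor':(dk(100),(394,203,434,243),None,None),
'cubetop':(lambda a:(a.max(2)<112)|(a[...,1]-a[...,0]>12),(352,206,384,236),None,None)}
for k,(f,b,g,c) in J.items():
    p=blob(t['frame'],f,b); 
    if g is None: print(k,p[0].round(2),p[1],p[3],plane(t,*p[0],.0385 if k=='cubetop' else .003).round(4)); continue
    q=blob(s['frame'],g,c)
    P,e=tri(t,p[0],s,q[0]); print(k,p[0].round(2),p[1],p[2],q[0].round(2),q[1],q[2],'XYZ',P.round(4),round(e,4))
def ang(e):  # long rect edges -> world yaw
    b=cv2.boxPoints(e); return b
for k,z in(('sq_floor',.003),('cubetop',.038)):
    f,b=J[k][:2]; e=blob(t['frame'],f,b)[3]; B=cv2.boxPoints(e)+np.array(b[:2])
    W=np.array([plane(t,*x,z) for x in B])[:,:2]; d=np.roll(W,-1,0)-W
    print(k,W.mean(0).round(4),np.linalg.norm(d,axis=1).round(4),np.degrees(np.arctan2(d[:,1],d[:,0])).round(1))
E
```

```text
Traceback (most recent call last):
ValueError: attempt to get argmax of an empty sequence
```

```bash
cat > m.py <<'E'
from h import *
t,s=load('top'),load('scene')
def blob(im,f,box,n=''):
    x0,y0,x1,y1=box; A=im[y0:y1,x0:x1].astype(int); m=f(A).astype(np.uint8)
    c,l,st,ce=cv2.connectedComponentsWithStats(m)
    if c<2: print('none',A.min(2).max(),A.max(2).min()); return None
    i=1+st[1:,4].argmax()
    q=cv2.findContours((l==i).astype(np.uint8),cv2.RETR_EXTERNAL,cv2.CHAIN_APPROX_NONE)[0][0]
    e=cv2.minAreaRect(q)
    return ce[i]+[x0,y0],st[i,4],st[i,:4],e
br=lambda th:(lambda a:a.min(2)>th); dk=lambda th:(lambda a:a.max(2)<th)
J={'objective':(lambda a:a[...,0]>a[...,2]-8,(203,164,224,184),br(212),(220,262,240,284)),
'canister':(br(158),(252,158,280,184),br(215),(246,216,272,240)),
'cap':(dk(100),(260,210,285,235),dk(100),(298,245,322,268)),
'dish':(lambda a:a[...,0]-a[...,1]>8,(302,205,332,236),lambda a:a[...,0]-a[...,1]>15,(315,213,346,240)),
'pad':(lambda a:(a[...,2]-a[...,0]<8)&(a.mean(2)<150),(303,158,336,188),lambda a:(a[...,2]-a[...,0]<10)&(a.mean(2)<165),(274,195,305,222)),
'objh_floor':(dk(105),(350,160,378,187),dk(80),(300,170,325,192)),
'canh_floor':(dk(110),(196,203,230,238),dk(80),(252,288,290,325)),
'window':(lambda a:a[...,1]-a[...,0]>12,(355,208,382,235),lambda a:a[...,1]-a[...,0]>15,(345,175,362,200)),
'sq_floor':(dk(100),(394,203,434,243),None,None),
'cubetop':(lambda a:(a.max(2)<112)|(a[...,1]-a[...,0]>12),(352,206,384,236),None,None)}
if __name__=='__main__':
  for k,(f,b,g,c) in J.items():
    print(k)
    p=blob(t['frame'],f,b)
    if p is None: continue
    if g is None:
        z=.0385 if k=='cubetop' else .003
        B=cv2.boxPoints(p[3])+np.array(b[:2]); W=np.array([plane(t,*x,z) for x in B])[:,:2]; d=np.roll(W,-1,0)-W
        print(p[0].round(2),p[1],plane(t,*p[0],z).round(4),W.mean(0).round(4),np.linalg.norm(d,axis=1).round(4),np.degrees(np.arctan2(d[:,1],d[:,0])).round(1)); continue
    q=blob(s['frame'],g,c)
    if q is None: continue
    P,e=tri(t,p[0],s,q[0]); print(p[0].round(2),p[1],p[2],q[0].round(2),q[1],q[2],'XYZ',P.round(4),round(e,4))
E
python3 m.py
```

```text
objective
[218.15 175.7 ] 33 [11  7  8  9] [228.91 268.  ] 22 [6 4 7 5] XYZ [0.5759 0.3718 0.034 ] 0.0092
canister
[270.36 172.09] 11 [17 10  3  9] [258.8  226.42] 153 [ 5  5 17 12] XYZ [0.5807 0.249  0.0415] 0.0094
cap
[273.02 223.03] 176 [ 6  6 15 15] [309.85 257.02] 203 [ 4  5 17 15] XYZ [0.459  0.2468 0.0031] 0.001
dish
[316.52 220.33] 381 [ 4  5 22 22] [330.08 225.77] 310 [ 4  5 23 17] XYZ [0.4633 0.1428 0.002 ] 0.001
pad
[319.14 173.24] 459 [ 4  4 25 24] [289.77 207.97] 337 [ 4  4 25 18] XYZ [ 0.5772  0.1342 -0.0008] 0.0005
objh_floor
[363.98 172.63] 188 [ 7  5 15 16] [312.1 180.1] 105 [ 5  6 15  9] XYZ [0.5755 0.0263 0.0036] 0.0009
canh_floor
[211.63 220.52] 424 [ 5  6 23 24] [270.95 305.02] 482 [ 5  6 28 23] XYZ [0.4679 0.3935 0.0036] 0.0015
window
[369.24 221.08] 49 [11 10  8  8] [354.86 184.06] 36 [6 7 9 5] XYZ [0.4588 0.0219 0.0367] 0.0005
sq_floor
[414.12 222.98] 431 [ 0.4526 -0.0892  0.003 ] [ 0.4528 -0.0892] [0.0503 0.0494 0.0502 0.0494] [ -63.1 -153.8  116.9   26.4]
cubetop
[367.45 221.11] 139 [0.459  0.0263 0.0385] [0.4588 0.0248] [0.037  0.0336 0.0369 0.0336] [ -64.7 -155.1  115.2   25. ]
```

```bash
cat >> h.py <<'E'
def go(x,y,z,yaw=None):
    "tool-axis shift (50 mm units) and z turn to a TCP target; yaw = world angle of closing line, deg"
    o=readout.get_obs(); R=o['orientation']
    print('t',round(o['t'],2),'tcp',o['eef_pos'].round(4),'shift',(R.T@(np.array([x,y,z])-o['eef_pos'])/.05).round(3),'w',round(o['gripper_width']*85.4,1),end=' ')
    a=np.degrees(np.arctan2(R[1,1],R[0,1])); print('closing line yaw',a.round(2),'tilt',R[:2,2].round(4),end=' ')
    if yaw is not None:
        d=(yaw-a+90)%180-90; print('turn z',round(-np.radians(d),3),end='')
    print()
E
python3 - <<'E'
from h import *
t,s=load('top'),load('scene')
for n,p,q,z in(('obj',(212.2,173.3),(229.1,269),.047),('can',(264.4,170.5),(259.1,226.9),.058),('cap',(273,223),(309.85,257),.012),('cube',(368.8,221.1),(354.9,184.1),.039)):
    print(n,plane(t,*p,z).round(4),plane(s,*q,z).round(4),tri(t,p,s,q))
# contour-based silhouettes base: objective
go(.577,.375,.1,-90)
E
```

```text
obj [0.5758 0.3795 0.047 ] [0.5712 0.3825 0.047 ] (array([0.57526819, 0.38019164, 0.04231059]), np.float64(0.0026569019522229703))
can [0.5779 0.2581 0.058 ] [0.5743 0.2633 0.058 ] (array([0.578468  , 0.25878339, 0.05163164]), np.float64(0.0009103612772822441))
cap [0.4595 0.246  0.012 ] [0.4548 0.2528 0.012 ] (array([0.45904203, 0.24683815, 0.00315174]), np.float64(0.0011246324393831384))
cube [0.459  0.0233 0.039 ] [0.4574 0.0241 0.039 ] (array([0.4585411 , 0.02285894, 0.03744653]), np.float64(0.0010311337722299348))
t 0.1 tcp [0.158  0.5785 0.2303] shift [9.155 1.712 2.611] w 85.3 closing line yaw -105.29 tilt [-0.0003 -0.0016] turn z -0.267
```

```bash
python3 -m inch '[[50,0,0,0,0,0,-0.13],[50,0,0,0,0,0,-0.137],[50,0,0,0,0,0,0]]'; python3 -c "
from h import *
go(.575,.380,.12,-90)"
```

```text
t: 0.4
eef_pos: [0.1581, 0.5786, 0.2307]
orientation: [[1.0, 0.001, -0.0], [0.001, -1.0, -0.001], [-0.0, 0.001, -1.0]]
contact_force: [-0.0, 0.2, -0.4]
gripper_width: 0.589
grasp_force: 0.0
t 0.4 tcp [0.1581 0.5786 0.2307] shift [8.333 3.982 2.217] w 50.3 closing line yaw -89.92 tilt [-0.0002 -0.001 ] turn z 0.001
```

```bash
python3 -m inch '[[50,0.4,0.19,0,0,0,0],[50,0.72,0.345,0.2,0,0,0],[50,0.72,0.345,0.2,0,0,0],[50,0.72,0.345,0.2,0,0,0],[50,0.72,0.345,0.2,0,0,0]]'; python3 -m inch '[[50,0.72,0.345,0.2,0,0,0],[50,0.72,0.345,0.2,0,0,0],[50,0.72,0.345,0.2,0,0,0],[50,0.72,0.345,0.2,0,0,0],[50,0.72,0.345,0.2,0,0,0]]'; python3 - <<'E'
from h import *
go(.575,.38,.12,-90); s=snap('scene','scene1.png')
E
```

```text
t: 0.9
eef_pos: [0.3233, 0.4994, 0.1907]
orientation: [[1.0, -0.004, -0.0], [-0.004, -1.0, -0.0], [-0.0, 0.0, -1.0]]
contact_force: [-0.0, 0.5, 0.0]
gripper_width: 0.589
grasp_force: 0.0
t: 1.4
eef_pos: [0.5035, 0.4131, 0.1406]
orientation: [[1.0, -0.004, -0.0], [-0.004, -1.0, -0.0], [-0.0, 0.0, -1.0]]
contact_force: [-0.1, -0.5, -0.5]
gripper_width: 0.585
grasp_force: 0.0
t 1.4 tcp [0.5035 0.4131 0.1406] shift [1.434 0.656 0.412] w 49.9 closing line yaw -90.23 tilt [-0.0003 -0.0003] turn z -0.004
```

View pics/scene1.png

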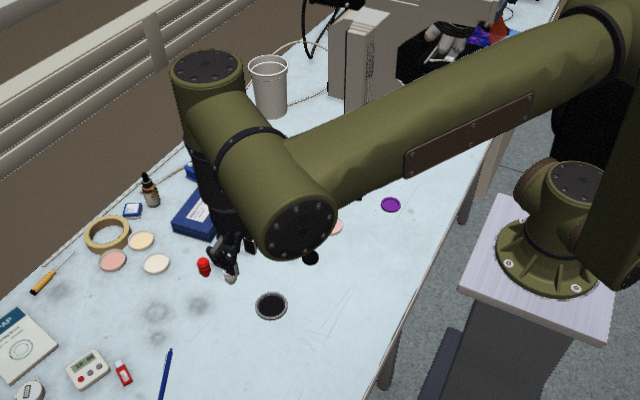

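```bash
python3 -m inch '[[50,0.72,0.33,0.2,0,0,0],[50,0.71,0.33,0.21,0,0,0],[50,0,0,0,0,0,0]]'; python3 - <<'E'
from h import *
go(.575,.38,.12,-90); s=snap('scene'); t=snap('top')
a=s['frame'][205:295,180:300,::-1]; b=t['frame'][130:220,170:290,::-1]
cv2.imwrite('pics/c3.png',np.vstack([cv2.resize(x,(400,300),interpolation=cv2.INTER_CUBIC) for x in(a,b)]))
print(proj(t,[.575,.38,.12]),proj(s,[.575,.38,.12]))
E
```

```text
t: 1.75
eef_pos: [0.5759, 0.3778, 0.1172]
orientation: [[1.0, -0.008, -0.003], [-0.008, -1.0, -0.004], [-0.003, 0.004, -1.0]]
contact_force: [-0.8, 0.1, -1.0]
gripper_width: 0.588
grasp_force: 0.0
t 1.75 tcp [0.5759 0.3778 0.1172] shift [-0.018 -0.043 -0.056] w 50.2 closing line yaw -90.46 tilt [-0.0033 -0.0038] turn z -0.008
[201.72824949 168.69421332] [223.17234335 244.39355502]
```

View pics/c3.png

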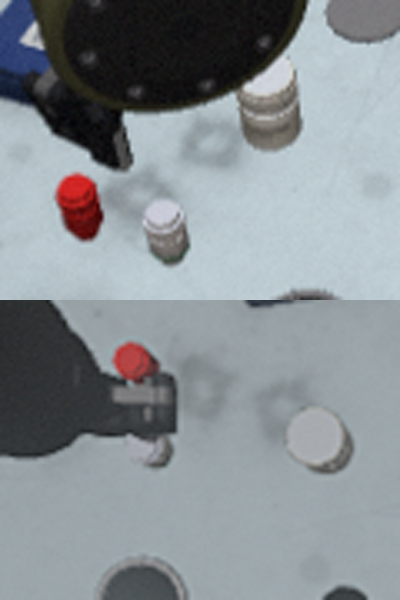

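```bash
python3 - <<'E'
from h import *
t,s=load('top'),load('scene')
for y in(.35,.38,.41):
  for z in (.12,.17):print(y,z,proj(t,[.576,y,z]).round(1),proj(s,[.576,y,z]).round(1))
go(.575,.38,.12,-90)
print(readout.get_obs()['joints'])
E
```

```text
0.35 0.12 [216.  167.9] [231.6 234.1]
0.35 0.17 [208.8 163.9] [228.2 216.8]
0.38 0.12 [201.7 168.2] [222.8 244.2]
0.38 0.17 [193.5 164.2] [218.9 227. ]
0.41 0.12 [187.4 168.5] [213.6 254.7]
0.41 0.17 [178.2 164.6] [209.3 237.6]
t 1.85 tcp [0.574  0.3802 0.1195] shift [ 0.019  0.003 -0.011] w 49.7 closing line yaw -90.26 tilt [-0.0015 -0.0016] turn z -0.004
[ 8.74285496e-01  2.88667148e-01  1.59601136e-01 -1.58915963e-04
 -1.44391416e+00  6.92068158e-01]
```

```bash
python3 -m inch '[[50,0,0,0.6,0,0,-0.004],[50,0,0,0.6,0,0,0],[50,0,0,0.5,0,0,0],[50,0,0,0.36,0,0,0],[50,0,0,0,0,0,0]]'; python3 - <<'E'
from h import *
go(.575,.38,.016,-90); s=snap('scene'); t=snap('top')
a=s['frame'][205:295,180:300,::-1]; b=t['frame'][130:220,170:290,::-1]
cv2.imwrite('pics/c4.png',np.vstack([cv2.resize(x,(400,300),interpolation=cv2.INTER_CUBIC) for x in(a,b)]))
E
```

```text
t: 2.35
eef_pos: [0.5714, 0.3807, 0.0148]
orientation: [[1.0, 0.003, -0.004], [0.003, -1.0, -0.003], [-0.004, 0.003, -1.0]]
contact_force: [-0.8, 0.5, -0.5]
gripper_width: 0.586
grasp_force: 0.0
t 2.35 tcp [0.5714 0.3807 0.0148] shift [ 0.072  0.014 -0.025] w 50.0 closing line yaw -89.8 tilt [-0.004  -0.0032] turn z 0.003
```

View pics/c4.png

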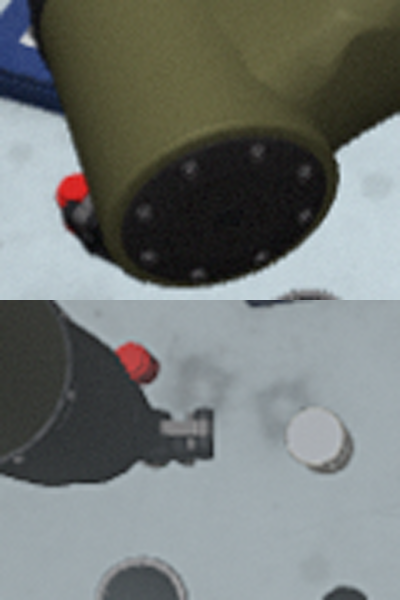

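```bash
python3 -m inch '[[10,0,0,0,0,0,0],[10,0,0,0,0,0,0],[10,0,0,0,0,0,0],[10,0,0,0,0,0,0],[10,0,0,0,0,0,0]]'; python3 -m inch '[[10,0,0,0,0,0,0],[10,0,0,-0.3,0,0,0],[10,0,0,-0.5,0,0,0],[10,0,0,-0.6,0,0,0],[10,0,0,-0.2,0,0,0]]'; python3 - <<'E'
from h import *
go(.576,.026,.11,-90); s=snap('scene'); t=snap('top')
a=s['frame'][205:295,180:300,::-1]; b=t['frame'][130:220,170:290,::-1]
cv2.imwrite('pics/c5.png',np.vstack([cv2.resize(x,(400,300),interpolation=cv2.INTER_CUBIC) for x in(a,b)]))
E
```

```text
t: 2.95
eef_pos: [0.5744, 0.3819, 0.02]
orientation: [[1.0, 0.004, 0.002], [0.004, -1.0, 0.002], [0.002, -0.002, -1.0]]
contact_force: [-1.7, 0.5, 5.0]
gripper_width: 0.268
grasp_force: 58.8
t: 3.45
eef_pos: [0.5751, 0.3818, 0.1028]
orientation: [[1.0, 0.004, 0.005], [0.004, -1.0, 0.003], [0.005, -0.003, -1.0]]
contact_force: [0.2, 0.1, 1.0]
gripper_width: 0.265
grasp_force: 58.8
t 3.45 tcp [0.5751 0.3818 0.1028] shift [-0.011  7.116 -0.167] w 22.7 closing line yaw -89.76 tilt [0.0047 0.0032] turn z 0.004
```

View pics/c5.png

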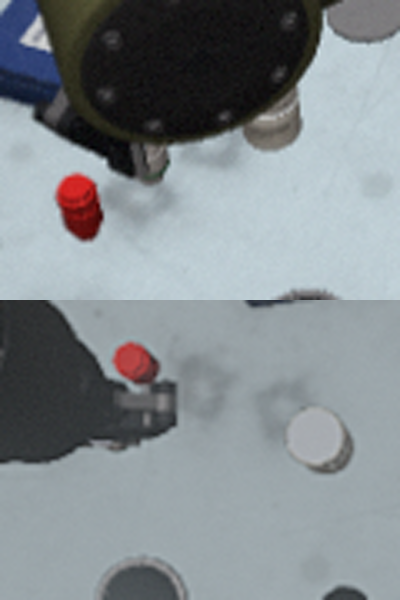

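```bash
python3 -m inch '[[10,0,0.3,-0.2,0,0,0],[10,0,0.6,-0.1,0,0,0],[10,0,0.7,0,0,0,0],[10,0,0.7,0,0,0,0],[10,0,0.7,0,0,0,0]]'; python3 -m inch '[[10,0,0.7,0,0,0,0],[10,0,0.7,0,0,0,0],[10,0,0.7,0,0,0,0],[10,0,0.7,0,0,0,0],[10,0,0.6,0,0,0,0]]';python3 -m inch '[[10,0,0.4,0,0,0,0],[10,0,0.28,0,0,0,0],[10,0,0,0,0,0,0],[10,0,0,0,0,0,0]]'; python3 - <<'E'
from h import *
go(.576,.026,.04,-90); s=snap('scene'); t=snap('top')
a=s['frame'][115:205,250:370,::-1]; b=t['frame'][130:220,310:430,::-1]
cv2.imwrite('pics/c6.png',np.vstack([cv2.resize(x,(400,300),interpolation=cv2.INTER_CUBIC) for x in(a,b)]))
E
```

```text
t: 4.05
eef_pos: [0.5734, 0.2288, 0.1115]
orientation: [[1.0, 0.004, -0.002], [0.004, -1.0, -0.001], [-0.002, 0.001, -1.0]]
contact_force: [1.5, -0.1, 0.2]
gripper_width: 0.271
grasp_force: 58.8
t: 4.55
eef_pos: [0.5739, 0.0586, 0.1117]
orientation: [[1.0, 0.003, -0.002], [0.003, -1.0, -0.001], [-0.002, 0.001, -1.0]]
contact_force: [0.7, 0.7, -0.0]
gripper_width: 0.272
grasp_force: 58.8
t: 4.95
eef_pos: [0.5749, 0.027, 0.1123]
orientation: [[1.0, 0.004, -0.001], [0.004, -1.0, -0.0], [-0.001, 0.0, -1.0]]
contact_force: [-0.5, -0.3, -1.1]
gripper_width: 0.266
grasp_force: 58.8
t 4.95 tcp [0.5749 0.027  0.1123] shift [0.024 0.019 1.446] w 22.7 closing line yaw -89.79 tilt [-0.0009 -0.0001] turn z 0.004
```

View pics/c6.png

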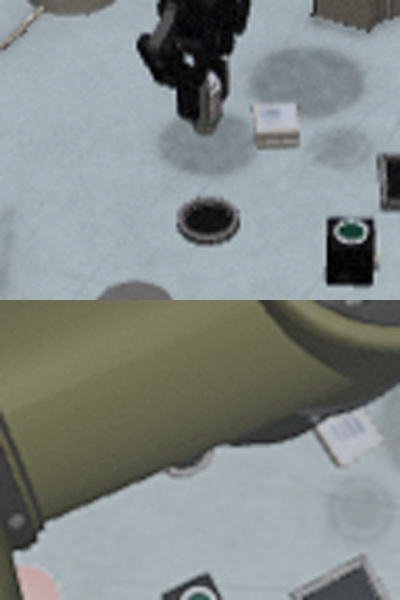

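```bash
python3 -m inch '[[10,0.02,0.02,0.3,0,0,0],[10,0,0,0.5,0,0,0],[10,0,0,0.5,0,0,0],[10,0,0,0.25,0,0,0],[10,0,0,0,0,0,0]]';python3 -m inch '[[10,0,0,0.05,0,0,0],[10,0,0,0,0,0,0]]';python3 - <<'E'
from h import *
go(.576,.026,.02,-90); s=snap('scene')
a=s['frame'][135:225,250:370,::-1]
cv2.imwrite('pics/c7.png',cv2.resize(a,(800,600),interpolation=cv2.INTER_CUBIC))
E
```

```text
t: 5.55
eef_pos: [0.5746, 0.026, 0.0323]
orientation: [[1.0, 0.005, -0.005], [0.005, -1.0, -0.001], [-0.005, 0.001, -1.0]]
contact_force: [0.5, -1.0, -0.7]
gripper_width: 0.268
grasp_force: 58.8
t: 5.75
eef_pos: [0.5769, 0.0263, 0.0339]
orientation: [[1.0, 0.005, 0.002], [0.005, -1.0, 0.0], [0.002, -0.0, -1.0]]
contact_force: [0.3, 1.2, -0.5]
gripper_width: 0.268
grasp_force: 58.8
t 5.75 tcp [0.5769 0.0263 0.0339] shift [-0.018  0.007  0.277] w 22.9 closing line yaw -89.74 tilt [0.0017 0.0002] turn z 0.005
```

View pics/c7.png

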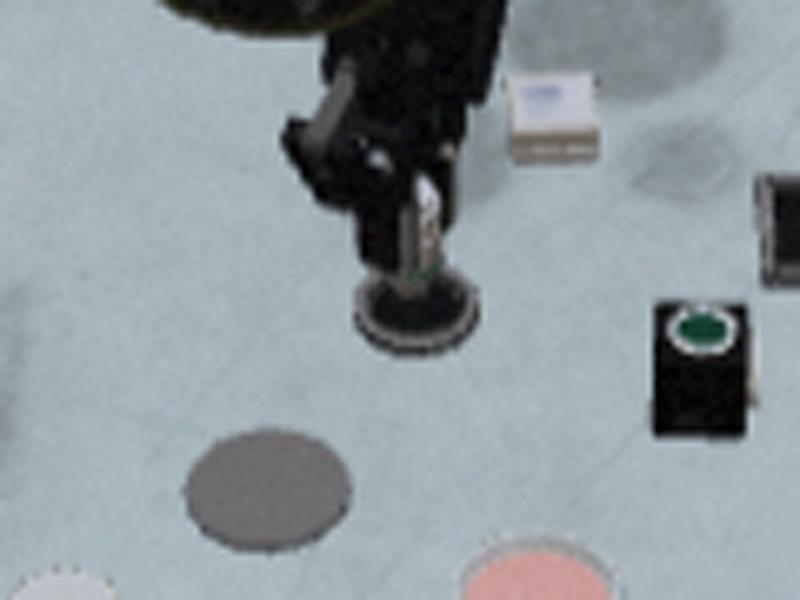

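```bash
python3 -m inch '[[10,0,0,0.08,0,0,0],[10,0,0,0.06,0,0,0],[10,0,0,0,0,0,0]]' | grep -E 'eef|contact'; python3 -m inch '[[10,0,0,0.05,0,0,0],[10,0,0,0,0,0,0]]'| grep -E 'eef|contact'; python3 -m inch '[[10,0,0,0.04,0,0,0],[10,0,0,0,0,0,0]]'| grep -E 'eef|contact'
```

```text
eef_pos: [0.5759, 0.026, 0.0253]
contact_force: [0.4, 1.3, -0.9]
eef_pos: [0.5762, 0.026, 0.0232]
contact_force: [0.3, 0.1, -0.8]
eef_pos: [0.5768, 0.026, 0.023]
contact_force: [-3.7, -0.7, 5.7]
```

```bash
python3 -m inch '[[32,0,0,0,0,0,0],[40,0,0,0,0,0,0],[40,0,0,0,0,0,0]]' | grep -E 'eef|contact|width'; python3 -m inch '[[40,0,0,-0.3,0,0,0],[40,0,0,-0.5,0,0,0],[40,0,0,-0.6,0,0,0],[40,0,0,-0.6,0,0,0],[40,0,0.7,0,0,0,0]]'| grep -E 'eef|contact'; python3 -m inch '[[40,0,-0.7,0,0,0,0],[60,0,-0.7,0,0,0,0],[60,0,-0.7,0,0,0,0],[60,0,-0.7,0,0,0,0],[60,0,-0.4,0,0,0,0]]'| grep -E 'eef|contact';python3 - <<'E'
from h import *
s=snap('scene');t=snap('top')
a=s['frame'][135:225,250:370,::-1];b=t['frame'][130:250,310:470,::-1]
cv2.imwrite('pics/c8.png',np.vstack([cv2.resize(x,(400,300),interpolation=cv2.INTER_CUBIC) for x in(a,b)]))
go(.5765,.26,.13,-90)
E
```

```text
eef_pos: [0.5761, 0.026, 0.0211]
contact_force: [-0.2, 1.0, 0.2]
gripper_width: 0.469
eef_pos: [0.5792, -0.0069, 0.1282]
contact_force: [0.3, -0.3, -0.0]
eef_pos: [0.5757, 0.1533, 0.1226]
contact_force: [0.1, -0.6, 1.3]
t 7.9 tcp [0.5756 0.1533 0.1222] shift [ 0.032 -2.133 -0.155] w 60.0 closing line yaw -89.6 tilt [0.0007 0.0003] turn z 0.007
```

View pics/c8.png

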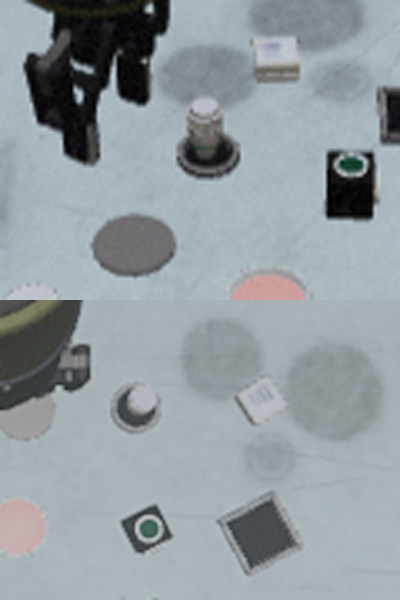

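```bash
python3 -m inch '[[70,0,-0.5,0,0,0,0.007],[70,0.02,-0.7,0,0,0,0],[70,0,-0.6,0,0,0,0],[70,0,-0.33,0,0,0,0],[70,0,0,0,0,0,0]]' | grep -E 'eef|contact|width'; python3 - <<'E'
from h import *
s=snap('scene');t=snap('top')
a=s['frame'][180:270,220:340,::-1];b=t['frame'][120:240,200:360,::-1]
cv2.imwrite('pics/c9.png',np.vstack([cv2.resize(x,(400,300),interpolation=cv2.INTER_CUBIC) for x in(a,b)]))
go(.5765,.26,.018,-90)
E
```

```text
eef_pos: [0.5767, 0.2587, 0.1215]
contact_force: [-0.3, -0.5, -0.3]
gripper_width: 0.816
t 8.5 tcp [0.5769 0.2569 0.1216] shift [-0.009 -0.062  2.072] w 70.1 closing line yaw -90.16 tilt [ 0.0001 -0.0004] turn z -0.003
```

View pics/c9.png

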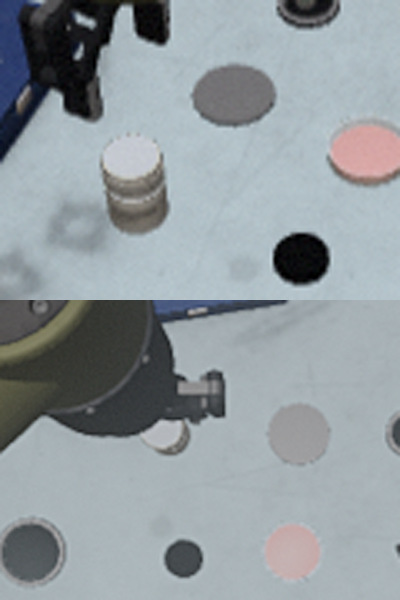

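```bash
python3 -m inch '[[70,0,-0.04,0.4,0,0,0],[70,0,0,0.6,0,0,0],[70,0,0,0.6,0,0,0],[70,0,0,0.5,0,0,0],[70,0,0,0.08,0,0,0]]'| grep -E 'eef|contact|width'; python3 -m inch '[[70,0,0,0,0,0,0],[30,0,0,0,0,0,0],[30,0,0,0,0,0,0],[30,0,0,0,0,0,0],[30,0,0,0,0,0,0]]'| grep -E 'eef|contact|width'; python3 -m inch '[[30,0,0,0,0,0,0],[30,0,0,-0.3,0,0,0],[30,0,0,-0.5,0,0,0],[30,0,0,-0.5,0,0,0],[30,0,0,0,0,0,0]]'; python3 -c "
from h import *
go(.468,.3935,.06,-90)"
```

```text
eef_pos: [0.5751, 0.257, 0.0087]
contact_force: [0.3, -0.3, -0.2]
gripper_width: 0.824
eef_pos: [0.5779, 0.2602, 0.0147]
contact_force: [-0.8, -0.9, 6.6]
gripper_width: 0.453
t: 10.0
eef_pos: [0.5788, 0.2607, 0.0828]
orientation: [[1.0, -0.002, 0.006], [-0.002, -1.0, 0.004], [0.006, -0.004, -1.0]]
contact_force: [0.4, 0.4, 0.2]
gripper_width: 0.454
grasp_force: 60.3
t 10.0 tcp [0.5788 0.2607 0.0828] shift [-2.224 -2.65   0.451] w 38.8 closing line yaw -90.13 tilt [0.0064 0.0035] turn z -0.002
```

```bash
python3 -m inch '[[30,-0.2,-0.24,0,0,0,0],[30,-0.45,-0.55,0,0,0,0],[30,-0.5,-0.6,0,0,0,0],[30,-0.5,-0.6,0,0,0,0],[30,-0.35,-0.42,0,0,0,0]]'| grep -E 'eef|contact|width'; python3 -m inch '[[30,-0.2,-0.24,0.3,0,0,0],[30,0,0,0.3,0,0,0],[30,0,0,0,0,0,0],[30,0,0,0,0,0,0]]'; python3 - <<'E'
from h import *
s=snap('scene');t=snap('top')
a=s['frame'][260:350,210:330,::-1];b=t['frame'][170:260,150:270,::-1]
cv2.imwrite('pics/c10.png',np.vstack([cv2.resize(x,(400,300),interpolation=cv2.INTER_CUBIC) for x in(a,b)]))
go(.468,.3935,.018,-90)
E
```

```text
eef_pos: [0.4745, 0.382, 0.0762]
contact_force: [0.6, 0.0, -0.5]
gripper_width: 0.456
t: 10.9
eef_pos: [0.4673, 0.3911, 0.046]
orientation: [[1.0, -0.004, -0.001], [-0.004, -1.0, -0.002], [-0.001, 0.002, -1.0]]
contact_force: [-0.2, -0.9, 0.2]
gripper_width: 0.457
grasp_force: 60.4
t 11.0 tcp [0.468  0.3918 0.0476] shift [-0.001 -0.035  0.592] w 38.8 closing line yaw -90.23 tilt [ 0.0005 -0.    ] turn z -0.004
```

View pics/c10.png

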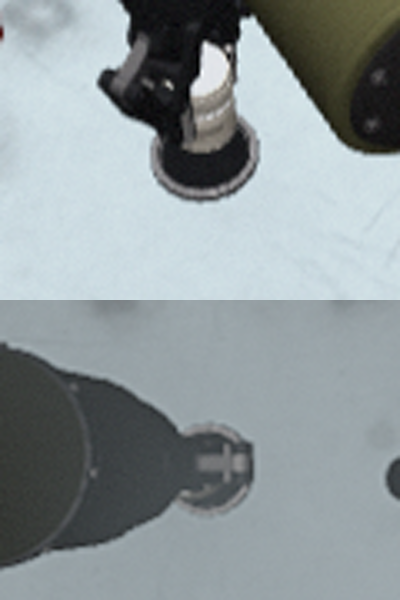

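```bash
python3 -m inch '[[30,0,-0.03,0.2,0,0,0],[30,0,0,0.2,0,0,0],[30,0,0,0.08,0,0,0],[30,0,0,0,0,0,0]]' | grep -E 'eef|contact'; python3 -m inch '[[30,0,0,0.05,0,0,0],[30,0,0,0,0,0,0]]'| grep -E 'eef|contact'; python3 -m inch '[[30,0,0,0.05,0,0,0],[30,0,0,0,0,0,0]]'| grep -E 'eef|contact'
```

```text
eef_pos: [0.4667, 0.3932, 0.0218]
contact_force: [-0.4, -0.2, -1.5]
eef_pos: [0.4672, 0.3939, 0.0207]
contact_force: [0.1, -0.0, -1.0]
eef_pos: [0.4671, 0.3938, 0.0181]
contact_force: [-0.7, 0.0, -1.3]
```

```bash
python3 -m inch '[[30,0,0,0.05,0,0,0],[30,0,0,0,0,0,0]]'| grep -E 'eef|contact'; python3 -m inch '[[30,0,0,0.03,0,0,0],[30,0,0,0,0,0,0]]'| grep -E 'eef|contact'
```

```text
eef_pos: [0.4675, 0.3942, 0.0176]
contact_force: [-3.6, -2.0, 7.2]
eef_pos: [0.4678, 0.3943, 0.0176]
contact_force: [-7.1, -3.1, 12.2]
```

```bash
python3 -m inch '[[48,0,0,-0.02,0,0,0],[60,0,0,0,0,0,0],[60,0,0,0,0,0,0],[60,0,0,-0.4,0,0,0],[60,0,0,-0.6,0,0,0]]' | grep -E 'eef|contact|width'; python3 -m inch '[[60,0,0,-0.7,0,0,0],[60,0,0,-0.5,0,0,0],[60,0.3,0.6,0,0,0,0],[60,0.4,0.7,0,0,0,0],[60,0.4,0.7,0,0,0,0]]'| grep -E 'eef|contact'; python3 -m inch '[[60,0.4,0.7,0,0,0,0],[60,0.3,0.7,0,0,0,0],[60,0,0.4,0,0,0,0],[60,0,0,0,0,0,0]]'| grep -E 'eef|contact'; python3 - <<'E'
from h import *
s=snap('scene');t=snap('top')
a=s['frame'][135:225,290:410,::-1];b=t['frame'][185:260,335:435,::-1];c=s['frame'][260:350,210:330,::-1]
cv2.imwrite('pics/c11.png',np.vstack([cv2.resize(np.ascontiguousarray(x),(600,290),interpolation=cv2.INTER_CUBIC) if 0 else cv2.resize(x,(400,300),interpolation=cv2.INTER_CUBIC) for x in(a,b)]))
import m
from m import blob
m.t,m.s=t,s
# canister in holder: lid centre both views
for T,f,bx,z in((t,lambda A:A[...,0]>A[...,2]-8,(190,195,230,240),.061),(s,lambda A:A.min(2)>212,(250,270,292,310),.061)):
    p=blob(T['frame'],f,bx); print('lid',p and (p[0].round(1),p[1],p[2],plane(T,*p[0],z).round(4)))
dk=lambda A:(A.max(2)<112)|(A[...,1]-A[...,0]>12)
for bx in((352,206,384,236),):
    p=blob(t['frame'],lambda A:A.max(2)<115,bx); print(p[0],p[1])
go(.4588,.024,.13,-90)
E
```

```text
eef_pos: [0.4662, 0.3926, 0.0631]
contact_force: [0.4, -0.6, 0.4]
gripper_width: 0.703
eef_pos: [0.5222, 0.2929, 0.1252]
contact_force: [0.2, 0.3, -0.2]
eef_pos: [0.5568, 0.2014, 0.1251]
contact_force: [0.7, 0.7, 0.6]
lid (array([207.5, 213.8]), np.int32(1470), array([ 0,  0, 40, 45], dtype=int32), array([0.4827, 0.386 , 0.061 ]))
none 196 17
lid None
[367.32231405 221.57024793] 121
t 13.7 tcp [0.5564 0.2037 0.1252] shift [-1.941  3.601 -0.096] w 60.2 closing line yaw -90.19 tilt [-0.      0.0002] turn z -0.003
```

View pics/c11.png

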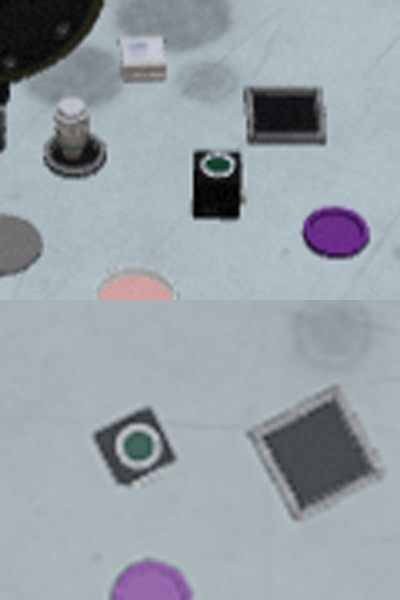

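The crop shows the objective standing in its cup, and the cube with its side window ring on the lower-right edge in the top view (about px (372,229)). Its plain sides therefore face roughly ±117°, parallel to the square holder's walls at (413,223).

```bash
python3 -m inch '[[60,-0.2,0.36,0,0,0,0],[60,-0.36,0.66,0,0,0,0],[60,-0.36,0.66,0,0,0,0],[60,-0.36,0.66,0,0,0,0],[60,-0.36,0.66,0,0,0,0]]'| grep -E 'eef|contact'; python3 -m inch '[[60,-0.3,0.58,0,0,0,-0.1],[60,0,0.04,0,0,0,-0.14],[60,0,0,0,0,0,-0.14],[60,0,0,0,0,0,-0.09],[60,0,0,0,0,0,0]]'| grep -E 'eef|contact'
python3 - <<'E'
from h import *
t,s=load('top'),load('scene')
# square holder: floor corners & cube in both views, from 8x upsampled masks
def rect(S,box,th,z,k=8):
    x0,y0,x1,y1=box; g=cv2.resize(S['frame'][y0:y1,x0:x1].max(2),None,fx=k,fy=k,interpolation=cv2.INTER_CUBIC)
    c=max(cv2.findContours((g<th).astype(np.uint8),cv2.RETR_EXTERNAL,cv2.CHAIN_APPROX_NONE)[0],key=cv2.contourArea)[:,0]
    W=np.array([plane(S,(u+.5)/k-.5+x0,(v+.5)/k-.5+y0,z)[:2] for u,v in c],np.float32)
    (cx,cy),wh,a=cv2.minAreaRect(W*1000); print('rect',round(cx/1000,4),round(cy/1000,4),np.round(wh,1),'edge yaw',round(a,2))
for th in(95,105,115): rect(t,(394,203,434,243),th,.003)
for th in(60,80,100): rect(s,(360,155,392,182),th,.003)
for th in(90,105): rect(t,(352,206,384,236),th,.038)
go(.4585,.023,.012,-63.3)
E
```

```text
eef_pos: [0.4733, 0.054, 0.1252]
contact_force: [0.2, -0.6, 1.1]
eef_pos: [0.4593, 0.024, 0.1254]
contact_force: [-0.1, 0.1, 0.5]
rect 0.4525 -0.0891 [48.4 49.1] edge yaw 26.74
rect 0.4524 -0.0891 [49.3 49.9] edge yaw 26.74
rect 0.4524 -0.0892 [50.1 50.8] edge yaw 26.77
rect 0.4527 -0.0901 [49.7 48.3] edge yaw 26.97
rect 0.4517 -0.0865 [57.9 62.2] edge yaw 26.73
rect 0.4519 -0.0864 [59.1 64.6] edge yaw 27.23
rect 0.4587 0.0246 [33.5 35.7] edge yaw 26.54
rect 0.4586 0.0246 [34.4 36.4] edge yaw 26.39
t 14.7 tcp [0.4593 0.024  0.1254] shift [-0.024  0.01   2.268] w 60.0 closing line yaw -63.1 tilt [0.0003 0.0003] turn z 0.004
```

```bash
python3 -m inch '[[60,-0.02,0,0.4,0,0,0.003],[60,0,0,0.6,0,0,0],[60,0,0,0.6,0,0,0],[60,0,0,0.5,0,0,0],[60,0,0,0.16,0,0,0]]'| grep -E 'eef|contact|width'; python3 -m inch '[[60,0,0,0,0,0,0],[25,0,0,0,0,0,0],[25,0,0,0,0,0,0],[25,0,0,0,0,0,0],[25,0,0,0,0,0,0]]'| grep -E 'eef|contact|width'; python3 -m inch '[[25,0,0,0,0,0,0],[25,0,0,-0.3,0,0,0],[25,0,0,-0.4,0,0,0],[25,0,0,0,0,0,0],[25,0,0,0,0,0,0]]'; python3 -c "
from h import *
go(.4525,-.0892,.05,-63.25)"
```

```text
eef_pos: [0.4567, 0.0227, 0.0094]
contact_force: [-0.4, -1.2, -0.2]
gripper_width: 0.7
eef_pos: [0.4597, 0.023, 0.0143]
contact_force: [-0.6, 1.4, 6.9]
gripper_width: 0.386
t: 16.2
eef_pos: [0.4585, 0.0226, 0.0473]
orientation: [[0.894, 0.447, 0.0], [0.447, -0.894, 0.001], [0.001, -0.0, -1.0]]
contact_force: [-0.2, -0.4, -0.8]
gripper_width: 0.387
grasp_force: 59.8
t 16.2 tcp [0.4585 0.0226 0.0473] shift [-1.107  1.947 -0.056] w 33.0 closing line yaw -63.42 tilt [0.0004 0.0007] turn z -0.003
```

```bash
python3 -m inch '[[25,-0.12,0.2,0,0,0,-0.003],[25,-0.25,0.45,0,0,0,0],[25,-0.3,0.5,0,0,0,0],[25,-0.25,0.45,0,0,0,0],[25,-0.19,0.35,0,0,0,0]]'| grep -E 'eef|contact'; python3 -m inch '[[25,0,0,0,0,0,0],[25,0,0,0,0,0,0]]'| grep -E 'eef|contact'; python3 -c "
from h import *
go(.4525,-.0892,.018,-63.25)"
```

```text
eef_pos: [0.4517, -0.0914, 0.0462]
contact_force: [1.4, 0.3, -1.5]
eef_pos: [0.4521, -0.0901, 0.0464]
contact_force: [0.3, 0.8, -0.4]
t 16.9 tcp [ 0.4521 -0.0901  0.0464] shift [ 0.016 -0.012  0.569] w 33.2 closing line yaw -63.32 tilt [-0.0015 -0.0001] turn z -0.001
```

```bash
python3 -m inch '[[25,0.015,-0.01,0.2,0,0,0],[25,0,0,0.2,0,0,0],[25,0,0,0.08,0,0,0],[25,0,0,0,0,0,0]]' | grep -E 'eef|contact'; python3 -m inch '[[25,0,0,0.05,0,0,0],[25,0,0,0,0,0,0]]'| grep -E 'eef|contact';  python3 -m inch '[[25,0,0,0.05,0,0,0],[25,0,0,0,0,0,0]]'| grep -E 'eef|contact'
```

```text
eef_pos: [0.4525, -0.0885, 0.022]
contact_force: [0.6, 0.7, -1.3]
eef_pos: [0.4532, -0.0886, 0.0208]
contact_force: [0.8, 0.3, 0.5]
eef_pos: [0.4531, -0.0888, 0.0182]
contact_force: [-0.9, -0.6, -0.8]
```

```bash
python3 -m inch '[[25,0,0,0.04,0,0,0],[25,0,0,0,0,0,0]]'| grep -E 'eef|contact';  python3 -m inch '[[25,0,0,0.03,0,0,0],[25,0,0,0,0,0,0]]'| grep -E 'eef|contact'
```

```text
eef_pos: [0.4537, -0.0889, 0.0172]
contact_force: [-1.7, 0.8, 4.1]
eef_pos: [0.4541, -0.0891, 0.0172]
contact_force: [-6.4, 1.8, 11.9]
```

```bash
python3 -m inch '[[38,0,0,-0.03,0,0,0],[45,0,0,0,0,0,0],[50,0,0,0,0,0,0],[50,0,0,-0.3,0,0,0],[50,0,0,-0.5,0,0,0]]' | grep -E 'eef|contact|width'; python3 -m inch '[[55,0,0,-0.7,0,0,0],[55,0,0,-0.6,0,0,0],[55,0.31,-0.63,0,0,0,0],[55,0.31,-0.63,0,0,0,0],[55,0.31,-0.63,0,0,0,0]]'| grep -E 'eef|contact'; python3 -m inch '[[55,0.31,-0.63,0,0,0,0],[55,0.31,-0.63,0,0,0,0],[55,0.31,-0.63,0,0,0,0],[55,0.2,-0.4,0,0,0,0],[55,0,0,0,0,0,0]]'| grep -E 'eef|contact';python3 - <<'E'
from h import *
from m import blob
t,s=snap('top'),snap('scene')
gw=lambda A:A[...,1]-A[...,0]>12
p=blob(t['frame'],gw,(394,203,434,243));q=blob(s['frame'],gw,(355,140,398,185))
print(p[:3],q and q[:3])
if p and q: print(tri(t,p[0],s,q[0]))
print(plane(t,*p[0],.043))
# cube outline in holder (dark cube vs dark floor): brightness sample
print(t['frame'][208:240,398:432].max(2)[::2,::2])
go(.4590,.2470,.12)
E
```

```text
eef_pos: [0.4517, -0.0889, 0.0547]
contact_force: [0.7, -0.5, 0.1]
gripper_width: 0.589
eef_pos: [0.452, 0.0176, 0.1212]
contact_force: [1.3, 0.1, -0.4]
eef_pos: [0.4507, 0.1463, 0.1207]
contact_force: [-0.1, -0.3, 0.4]
(array([419.09803922, 222.31372549]), np.int32(51), array([22, 16,  8,  8], dtype=int32)) (array([377.25900515, 173.88679245]), np.int32(583), array([ 0, 16, 43, 29], dtype=int32))
(array([ 0.45373109, -0.11131413, -0.03359753]), np.float64(0.0006122170283417744))
[ 0.45381895 -0.09017124  0.043     ]
[[169 170 169 170 168 169 169 173 137 119 126 149 170 168 169 169 171]
 [171 170 173 171 170 171 149 135 149 105  80 138 167 168 171 170 171]
 [166 172 174 173 157 147 151 119  62  67  73 112 153 177 174 170 171]
 [170 175 160 130 135 129  75  69  71  68  67  68  80 164 173 171 171]
 [154 139 137 134  91  67  68  68  67  64  59  58  60 123 174 170 170]
 [127 128  88  69  68  70  68  71  57 172 169 150 166  61 164 176 172]
 [123 138  64  70  71  70  72  68 155 129  86  89 132 143 120 178 173]
 [168 140 113  69  72  64  66  65 177  81  94  93  81 157  64 134 174]
 [176 131 146  65  71  66  65  66 173 101  90  90  91 161  61 110 167]
 [172 166 135 101  71  70  64  67  85 183 135 119 174  96  65 121 162]
 [170 176 127 146  77  72  69  64  70  69 128 130  70 153  92 116 142]
 [171 171 166 135 107  71  73  68  65  73  59 148 155 134 148 153 165]
 [171 171 170 141 154  63  73  70  65  76 151 121 136 153 168 174 171]
 [173 171 170 177 133 127  68  69  83 116 132 153 169 172 170 171 172]
 [170 171 171 175 141 148  62 122 133 134 162 172 171 172 171 171 170]
 [173 171 169 173 178 107 136 141 163 173 171 170 170 171 170 169 172]]
t 19.7 tcp [0.4508 0.1443 0.1209] shift [ 1.073 -1.759  0.016] w 54.8 closing line yaw -63.17 tilt [-0.0007 -0.0007]
```

```bash
python3 -m inch '[[50,0.25,-0.42,0,0,0,0],[50,0.35,-0.58,0,0,0,0],[50,0.3,-0.5,0.2,0,0,0],[50,0.18,-0.28,0.4,0,0,0],[50,0,0,0.4,0,0,0]]'| grep -E 'eef|contact'; python3 -m inch '[[50,0,0,0.4,0,0,0],[50,0,0,0.3,0,0,0],[50,0,0,0.2,0,0,0],[50,0,0,0,0,0,0],[50,0,0,0,0,0,0]]'| grep -E 'eef|contact|width'; python3 -c "
from h import *
go(.4590,.2480,.004)"
```

```text
eef_pos: [0.4595, 0.2487, 0.0706]
contact_force: [0.3, -0.3, -0.9]
eef_pos: [0.4597, 0.2479, 0.0271]
contact_force: [0.6, 1.2, 0.6]
gripper_width: 0.586
t 20.7 tcp [0.4597 0.2479 0.0271] shift [-0.011 -0.009  0.462] w 50.1 closing line yaw -63.25 tilt [0.0009 0.0002]
```

```bash
python3 -m inch '[[50,0,0,0.2,0,0,0],[50,0,0,0.15,0,0,0],[50,0,0,0.06,0,0,0],[50,0,0,0,0,0,0],[50,0,0,0,0,0,0]]'| grep -E 'eef|contact'; python3 -c "
from h import *
go(.4590,.2480,.004)"
```

```text
eef_pos: [0.4593, 0.248, 0.0059]
contact_force: [-0.3, 0.4, 0.8]
t 21.2 tcp [0.4593 0.248  0.0059] shift [-0.005 -0.002  0.038] w 50.5 closing line yaw -63.22 tilt [ 0.0002 -0.0002]
```

```bash
python3 -m inch '[[50,0,0,0.04,0,0,0],[50,0,0,0,0,0,0],[28,0,0,0,0,0,0],[28,0,0,0,0,0,0],[28,0,0,0,0,0,0]]'| grep -E 'eef|contact|width'; python3 -m inch '[[28,0,0,0,0,0,0],[28,0,0,0,0,0,0]]'| grep -E 'eef|contact|width|grasp'; python3 -m inch '[[28,0,0,-0.2,0,0,0],[28,0,0,-0.4,0,0,0],[28,0,0,-0.2,0,0,0],[28,0,0,0,0,0,0],[28,0,0,0,0,0,0]]'; python3 - <<'E'
from h import *
from m import blob
t,s=snap('top'),snap('scene')
for S,bx in((t,(255,205,290,240)),(s,(285,225,330,275))):
    p=blob(S['frame'],lambda A:A.max(2)<90,bx); print(p[:3])
go(.577,.1345,.05)
E
```

```text
eef_pos: [0.4595, 0.2482, 0.0044]
contact_force: [-0.4, 0.3, 2.5]
gripper_width: 0.387
eef_pos: [0.4595, 0.2482, 0.0044]
contact_force: [-1.3, -0.3, 5.2]
gripper_width: 0.386
grasp_force: 59.9
t: 22.4
eef_pos: [0.4589, 0.2479, 0.0433]
orientation: [[0.893, 0.45, -0.001], [0.45, -0.893, 0.0], [-0.0, -0.0, -1.0]]
contact_force: [0.1, 0.4, -1.2]
gripper_width: 0.385
grasp_force: 59.6
(array([271.82215289, 221.46957878]), np.int32(641), array([ 4,  0, 31, 35], dtype=int32))
(array([308.32299742, 239.36950904]), np.int32(387), array([14,  0, 20, 29], dtype=int32))
t 22.5 tcp [0.4586 0.2476 0.0427] shift [ 1.095  3.086 -0.147] w 32.8 closing line yaw -63.24 tilt [-0.0014 -0.001 ]
```

```bash
python3 -m inch '[[28,0.1,0.3,0,0,0,0],[28,0.2,0.56,0,0,0,0],[28,0.23,0.64,0,0,0,0],[28,0.23,0.64,0,0,0,0],[28,0.2,0.56,0,0,0,0]]'| grep -E 'eef|contact'; python3 -m inch '[[28,0.13,0.38,0,0,0,0],[28,0,0,0,0,0,0],[28,0,0,0,0,0,0]]'| grep -E 'eef|contact|width'; python3 - <<'E'
from h import *
from m import blob
t,s=snap('top'),snap('scene')
print('old spot',t['frame'][223,273],s['frame'][257,310])
print('expect scene',proj(s,[.577,.1345,.045]),proj(s,[.577,.1345,.004]))
p=s['frame'][176:222,262:318].max(2); print('\n'.join(''.join('#' if v<60 else '+' if v<110 else 'o' if v<165 else '.' for v in r) for r in p))
go(.577,.1345,.012)
E
```

```text
eef_pos: [0.5633, 0.1477, 0.0427]
contact_force: [0.3, 0.5, -0.3]
eef_pos: [0.5767, 0.1346, 0.0426]
contact_force: [-0.0, 0.7, 0.1]
gripper_width: 0.384
old spot [164 174 178] [167 182 189]
expect scene [288.64351682 194.41417437] [289.55774896 206.67400823]
................+###+ooo+#######o..........o+++++o++++#+
................+###+ooo+#######o.........o+#+++++++++##
................+###+ooo+#######o........oo+##+++++++###
................+###+ooo+#######o........o+####++++++###
................+###+ooo+#######o........o++###+++++####
................+###+++++#######.........oo#####++++####
................+###oooo+#######.........+o+############
................####+++++#######.........++o+###########
................+##############+.........o++++########++
................+###############..........o#++++++++++++
................o###############...........o+#+++oooo+++
.................###############............o++#####+++o
.................###############..............ooooo+ooo.
.................+##############o.......................
.................+###############o.........
[... 1196 characters left out ...]
..............
................o+ooooooooooooooooooo++o................
.................o+ooooooooooooo+ooo++o.................
..................+++ooooooooooooo+++o..................
..................oo+++++ooo+oo+o+++o...................
.....................++++++++++++ooo....................
......................ooo++o++ooo.......................
........................................................
........................................................
........................................................
........................................................
t 23.4 tcp [0.5766 0.1354 0.0433] shift [-0.     0.021  0.626] w 32.4 closing line yaw -63.2 tilt [-0.0008 -0.0003]
```

```bash
python3 -m inch '[[28,0,0.02,0.2,0,0,0],[28,0,0,0.25,0,0,0],[28,0,0,0.1,0,0,0],[28,0,0,0,0,0,0]]'| grep -E 'eef|contact'; python3 -m inch '[[28,0,0,0.06,0,0,0],[28,0,0,0,0,0,0]]'| grep -E 'eef|contact'; python3 -m inch '[[28,0,0,0.04,0,0,0],[28,0,0,0,0,0,0]]'| grep -E 'eef|contact'; python3 -m inch '[[28,0,0,0.04,0,0,0],[28,0,0,0,0,0,0]]'| grep -E 'eef|contact'
```

```text
eef_pos: [0.5766, 0.1339, 0.0145]
contact_force: [0.4, 0.1, 0.1]
eef_pos: [0.5776, 0.1342, 0.0132]
contact_force: [0.1, -0.3, 0.3]
eef_pos: [0.5776, 0.1341, 0.0113]
contact_force: [0.9, -0.5, 0.8]
eef_pos: [0.5775, 0.1341, 0.0091]
contact_force: [-0.5, -0.2, -0.6]
```

```bash
python3 -m inch '[[28,0,0,0.03,0,0,0],[28,0,0,0,0,0,0]]'| grep -E 'eef|contact'; python3 -m inch '[[28,0,0,0.03,0,0,0],[28,0,0,0,0,0,0]]'| grep -E 'eef|contact'
```

```text
eef_pos: [0.5779, 0.1342, 0.0083]
contact_force: [-0.8, -0.7, 3.2]
eef_pos: [0.5781, 0.1342, 0.0083]
contact_force: [-4.6, -0.5, 10.4]
```

```bash
python3 -m inch '[[38,0,0,-0.03,0,0,0],[46,0,0,0,0,0,0],[50,0,0,0,0,0,0],[50,0,0,-0.3,0,0,0],[50,0,0,-0.6,0,0,0]]' | grep -E 'eef|contact|width'; python3 -m inch '[[50,0,0,-0.7,0,0,0],[50,0,0,-0.7,0,0,0],[50,-0.1,-0.5,0,0,0,0],[50,-0.1,-0.7,0,0,0,0],[50,-0.1,-0.7,0,0,0,0]]'| grep -E 'eef|contact'; python3 -m inch '[[50,-0.1,-0.7,0,0,0,0],[50,-0.1,-0.7,0,0,0,0],[50,-0.1,-0.7,0,0,0,0],[50,-0.1,-0.6,0,0,0,0],[50,0,0,0,0,0,0]]'| grep -E 'eef|contact'; cat > v.py <<'E'
from h import *
from m import blob
t,s=snap('top'),snap('scene')
dk=lambda A:A.max(2)<100
def pr(n,f,bt,g,bs,z):
    p=blob(t['frame'],f,bt);q=blob(s['frame'],g,bs); print(n,*[x and (x[0].round(1),x[1],x[2]) for x in(p,q)])
    if p: print('  top@z',plane(t,*p[0],z).round(4),end=' ')
    if q: print('scene@z',plane(s,*q[0],z).round(4),end=' ')
    if p and q: print('tri',tri(t,p[0],s,q[0])[0].round(4))
pr('cap',dk,(303,155,338,190),dk,(272,192,306,222),.016)
pr('dish',lambda a:a[...,0]-a[...,1]>8,(302,205,332,236),lambda a:a[...,0]-a[...,1]>15,(315,213,346,240),.014)
pr('window',lambda A:A[...,1]-A[...,0]>14,(410,210,428,234),lambda A:A[...,1]-A[...,0]>20,(362,150,392,182),.043)
pr('objective',lambda A:A[...,0]>A[...,2]-8,(356,162,374,180),lambda A:A.min(2)>205,(303,160,322,180),.05)
pr('canister',lambda A:A[...,0]>A[...,2]-8,(196,203,228,236),lambda A:A.min(2)>205,(256,275,290,305),.061)
E
python3 v.py
```

```text
eef_pos: [0.5761, 0.1334, 0.0512]
contact_force: [0.3, -0.0, 0.2]
gripper_width: 0.58
eef_pos: [0.5211, 0.2128, 0.1242]
contact_force: [0.3, 0.1, -0.3]
eef_pos: [0.4412, 0.3261, 0.1239]
contact_force: [-0.3, -0.3, 1.0]
cap (array([319.7, 172.3]), np.int32(172), array([10, 10, 15, 15], dtype=int32)) (array([289.7, 205.2]), np.int32(900), array([ 0,  0, 34, 30], dtype=int32))
  top@z [0.5773 0.133  0.016 ] scene@z [0.5726 0.1401 0.016 ] tri [0.5781 0.1327 0.0069]
dish (array([316.5, 220.4]), np.int32(380), array([ 4,  5, 22, 22], dtype=int32)) (array([330. , 225.8]), np.int32(310), array([ 4,  5, 23, 17], dtype=int32))
  top@z [0.4635 0.1429 0.014 ] scene@z [0.4579 0.1523 0.014 ] tri [0.4633 0.1428 0.0021]
none 81 40
window (array([419. , 222.3]), np.int32(48), array([6, 9, 8, 8], dtype=int32)) None
  top@z [ 0.4538 -0.09    0.043 ] none 75 8
objective (array([363.2, 172.7]), np.int32(129), array([ 0,  1, 18, 17], dtype=int32)) None
  top@z [0.5692 0.0341 0.05  ] canister (array([207.7, 220.1]), np.int32(553), array([ 0,  2, 32, 31], dtype=int32)) (array([268.2, 289.8]), np.int32(233), array([ 3,  7, 19, 16], dtype=int32))
  top@z [0.4685 0.3857 0.061 ] scene@z [0.466  0.3965 0.061 ] tri [0.4699 0.3897 0.0498]
```

```bash
python3 -m inch '[[50,0,0,-0.5,0,0,0],[50,0,0,-0.5,0,0,0],[50,0,0,0,0,0,0]]' | grep -E 'eef|contact'; python3 -c "
from rig import job; print(job.sign_off())"
```

```text
eef_pos: [0.4449, 0.3238, 0.1777]
contact_force: [1.1, 0.6, 0.8]
the job is handed in; nothing more can be done
None
```

I put all four parts away in the order asked (objective, canister, cube, cap) and signed off at about 26 s of the 96 s. The objective was confirmed in its holder by picture, and the canister, cube and cap by camera measurements. The dish hadn't moved. I never went near the cover-glass box, but I didn't re-measure it at the end.

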